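# Square a carton in the labelling jig with its locked slide

### The job

Square the small white carton in the labelling jig: press the red button on the blue slide and, keeping it down, push the slide along until it meets the jig's end stops, so that the slide pushes the carton up against the end fence; then let go so that the button springs up and locks the slide there. Use only the outside of the fingers: do not grip the slide, do not touch or lift the carton, do not force the slide while it is locked, and leave everything else on the bench alone.

Things in the scene. Friction and masses are not known exactly. Their poses are not given: they have to be found in the camera images.
- jig: Labelling jig, fixed to the bench: light grey bed 330 x 160 mm, top 24 mm above the bench. Origin on the bench under its middle. x = the slide's direction of travel, toward the dark steel end fence (inner face at x = 145 mm, top 70 mm above the bench); z up. Two dark stop arms, 26 mm high over the bed, run back from the fence at y = +-72 mm; their rubber ends, at x = 82 mm, are the end stops.
- slide (a joint): Travel of the blue slide along the jig's +x, in m: 0 = fully back, 0.166 = against the end stops; starts between 0 and 0.065. While the button is up a pawl locks it in notches 9 mm apart (1 mm play either way); with the button fully down it moves with about 2 N. 76 mm long along x, 110 mm wide; the pusher plate in front is 156 mm wide, 55 mm high above the bench.
- front_rib (a point): Centre of the top edge of the slide's front cross rib, 80 mm above the bench. Ribs (8 mm thick, 110 mm wide) stand at the slide's front and rear, with a 60 mm clear gap between them along x, open at the sides; the red button is in its middle. Pushing the front rib from inside the gap while pressing the button moves the slide.
- button (a joint): Red lock button in the slide, in m: 0 = up (locked), 0.007 = fully down; the lock is off only beyond about 0.005. Spring: starts to give at 3 N, fully down at 4 N; it springs up by itself, and locks as soon as it is let go.
- button_top (a point): Centre of the top of the red button (44 mm along the travel x 40 mm across), 66 mm above the bench when up; it rides along with the slide. The slide's deck around it lies 12 mm lower, the tops of the ribs 14 mm higher.
- carton: Small white carton with a brown tape strip, 60 (x) x 85 (y) x 35 mm, about 0.12 kg, loose on the jig's bed between slide and fence, a little crooked. Origin at the centre of its underside. Between the pusher plate and the fence 63 mm remain when the slide is home.
- spool: Orange spool, 62 mm across, 32 mm high, beside the jig: a bystander.
- marker: Black-capped white marker, 135 mm long, lying beside the jig: a bystander.
- tape: Roll of brown packing tape, 104 mm across, 48 mm high: a bystander.
- cup: Purple cup, 72 mm across, 79 mm high: a bystander.
- tape_measure: Green-blue tape measure, 40 x 91 x 67 mm: a bystander.
- black_tape: Small roll of black tape, 58 mm across, 19 mm high: a bystander.

How it is judged:
On the way, in this order (a step that is already met when the one before it is completed fails the run):
1. the fingers press the red button down, the slide still short of its end stops (value of joint button above 0.0045 m and value of joint slide below 0.1 m and contact force between the fingers and slide above 0.5 N), for 0.1 s.
2. the slide is at its end stops (value of joint slide above 0.161 m), for 0.1 s.
At the end, for the whole second after the job is handed in: The slide stands within 5 mm of its end stops with the button up again (locked); the carton lies flat and at rest on the bed between pusher plate and fence, within 0.08 rad of square and within 30 mm of the jig's middle line; the robot touches nothing (value of joint slide above 0.161 m and value of joint button below 0.0015 m and x of carton in the frame of jig between 0.108 and 0.12 m and y of carton in the frame of jig between -0.03 and 0.03 m and z of carton in the frame of jig below 0.028 m and angle between the x axis of carton and the x axis of jig, either way round below 0.08 rad and angle between carton's own z axis and vertical below 0.08 rad and linear speed of carton below 0.02 m/s).
It fails at once if the carton is lifted (z of carton in the frame of jig above 0.036 m).
It fails at once if the robot touches the carton (contact force between any of the fingers, the arm and carton above 1 N).
It fails at once if the locked slide is forced: pushed with over 40 N with its button up, short of the end stops (value of joint button below 0.0005 m and value of joint slide below 0.155 m and contact force between the fingers and slide above 40 N).
It fails at once if the slide is gripped or rammed (more than 60 N) (contact force between the fingers and slide above 60 N).
It fails at once if a bystander is moved by more than 20 mm (distance of any of spool, marker, tape, cup, tape_measure, black_tape from where it was at the start of the episode above 0.02 m).
It also fails if it takes over 35 s, if anything falls off the work surface, if the arm or the gripper's body presses on something with over 40 N, if the wrist force passes 120 N, or if a joint passes its speed limit or range.

### The arm

A 6-joint arm with a two-finger parallel gripper is mounted at the origin on a cart in front of the work surface, level with it; the furniture and walls round the work are solid. World frame = base frame: x ahead of the robot, y to its left, z up, the work surface at z = 0. Lengths are in m, angles in rad, forces in N, time in s.
With the tool pointing down it reaches from about 0.4 to 0.925 m from the base axis. Payload 3.4 kg.
Tool frame: the origin (TCP) lies midway between the tips of the shut fingers; the grasp point (between the pads) lies 19 mm behind it; z points along the fingers, y is the line along which they close (so a half turn about z gives the same grasp; the last joint's range is limited). The gripper opens to 85 mm and grips with 20 to 120 N. Pads are 22 mm wide; open, the fingers measure 114 mm over their backs; the gripper's body (76 mm by 85 mm) begins 54 mm behind the grasp point. The pads swing forward as they close: fully open they stand 13 mm farther back than shut.
Start: joints at [-1.27, 0.307, 1.506, -0, 1.328, -0.073], TCP at [0.21, -0.535, 0.231] pointing down, gripper open.
Joint ranges: [-3.12, 3.12], [-1.05, 2.28], [0.14, 2.33], [-1.42, 4.57], [0.1, 2.73], [-2.68, 2.68]. Speed limits (rad/s): [2.57, 2.57, 3.14, 3.14, 3.14, 3.14].

### API

Orientations are given as a unit quaternion [w, x, y, z].
In Python, from plant import sensors, vision, ctrl gives the robot as it stands. The module is installed in compiled form; this text tells all that it offers.
- The arm moves only by the shell command python3 -m pendant 'ROWS' [OPENING] [FORCE]. ROWS is JSON, a list of rows, each a list of 4 numbers: the shift along the tool's x, y, z in mm, then the turn about the tool's z in rad. A call has 1 to 8 rows; each row is the pose to reach, as a shift and turn from the pose commanded when the call began, along the tool's axes at that moment; what a row does not reach only later rows make up. A row lasts 1/12 s, in which the tool goes at most 41.7 mm and 7.16 degrees, less where a joint would pass 70% of its speed; a pose out of reach is approached as far as the arm can. A call with a gripper value outside its range is refused whole. OPENING is the finger opening in mm, from 0 to 85.4, set as the call begins (- or left out, the last holds). The fingers move at their own pace and stop on an object; FORCE is the grip in N (left out, the last holds). Time passes only in rows, so rows that repeat a pose let the fingers close. It gives the time, the measured TCP pose, the force, the opening and the grip force at its end, in the units of the state.
- sensors.read_state(): the state, without advancing time (a new reading comes with each control period).
- vision.read_camera(name): name is "side" or "top"; returns the picture (400x640x3 uint8, red, green, blue); there is no depth.
- vision.camera_info(name): a dict with "fx", "fy", "cx", "cy" (pixels), "T" (4x4, takes a point from camera to world coordinates). Camera axes: x right, y down, z forward; pixel columns grow to the right and rows downward; lengths in m; the calibration is good to about 2 mm. A picture is of the moment at which its call begins. camera_info takes no time and is no camera call.
- ctrl.hand_in(): hands the job in; it is judged then, once.
The state is a dict: "time": time; "joints": joint angles; "joint_vel": joint speeds; "effort": joint torques, N m; "tcp_pos": TCP position; "tool_rot": TCP orientation; "force": force on the tool from outside, world axes, zero at the start; "torque": the same for the moment, N m; "opening": finger opening in m; "gripper_force": force on a finger pad.
Only numpy, scipy, OpenCV 4.12 (cv2) and the standard library are available. Lean on these libraries where they do the work, as an engineer would, in place of code of your own. Each camera call takes 0.05 s, during which the arm holds its last target. There are 200 camera calls.

## Working session

There is one attempt and no reset: what is moved stays moved. The work goes in short steps, Python scripts to look and compute and a shell command to move; the robot and the scene stay as the last step left them, time stands still between calls to the robot, and variables do not carry over. Pictures are saved under pics/ and viewed, at most 10 in all, crops included, and the job is handed in when it is done.

```bash
mkdir -p pics; python3 - <<'E'
from plant import sensors, vision
import cv2
for n in("side","top"):
    im=vision.read_camera(n); cv2.imwrite(f"pics/{n}0.png",im[:,:,::-1]); i=vision.camera_info(n); print(n,i)
s=sensors.read_state(); print(s)
E
```

```text
side {'fx': 486.07217910791786, 'fy': 486.07217910791786, 'cx': 320.203064025207, 'cy': 194.55457773681496, 'T': array([[ 0.99185643, -0.05732056,  0.11373288,  0.40203136],
       [-0.12687243, -0.52282676,  0.84294458, -0.78971211],
       [ 0.01114454, -0.85050957, -0.52584149,  0.70957028],
       [ 0.        ,  0.        ,  0.        ,  1.        ]])}
top {'fx': 370.82699912360647, 'fy': 370.82699912360647, 'cx': 320.30458829417216, 'cy': 198.2422340615636, 'T': array([[-0.01258331, -0.97984243,  0.19937519,  0.30976152],
       [-0.99991963,  0.01202227, -0.00402441,  0.24045542],
       [ 0.00154634, -0.19940981, -0.97991496,  1.2889111 ],
       [ 0.        ,  0.        ,  0.        ,  1.        ]])}
{'time': 0.1, 'joints': array([-1.27048145e+00,  3.07490591e-01,  1.50755154e+00,  1.95745747e-05,
        1.32841744e+00, -7.34814808e-02]), 'joint_vel': array([ 0.00015058, -0.00396917, -0.00283708, -0.00025777, -0.0013047 ,
        0.00085706]), 'effort': array([-5.02172534e-04, -4.58531249e+01, -2.52608281e+01, -2.21612663e-04,
        5.65374517e-03, -1.46989390e-05]), 'tcp_pos': array([ 0.20976719, -0.53468709,  0.2304742 ]), 'tool_rot': array([-9.28539150e-04,  9.82585327e-01,  1.85809592e-01, -9.62053054e-05]), 'force': array([-0.20299409,  1.39960431, -0.15366977]), 'torque': array([-0.08598609, -0.02275483,  0.00068761]), 'gripper_force': 0.0, 'opening': 0.08555998569519174}
```

View pics/top0.png

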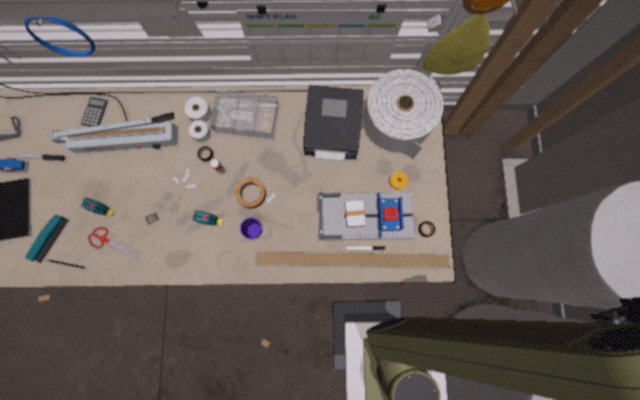

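View pics/side0.png

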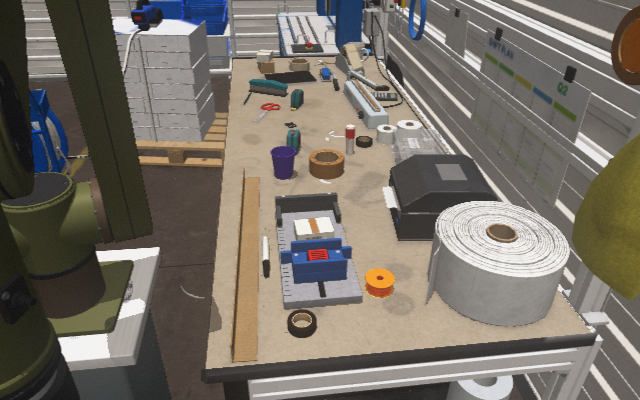

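Top view: the jig spans (319..413, 193..238), with the fence on the left (world +y) and the red button at about (391,214). In the side view the button is at about (317,255). Next I'll zoom in and measure.

```bash
cat > h.py <<'E'
import numpy as np, cv2
from plant import vision
def ray(n,u,v):
    i=vision.camera_info(n); T=i["T"]; d=T[:3,:3]@np.array([(u-i["cx"])/i["fx"],(v-i["cy"])/i["fy"],1]); return T[:3,3],d
def onz(n,u,v,z):
    o,d=ray(n,u,v); return o+d*(z-o[2])/d[2]
def tri(a,b):
    (o,d),(p,e)=ray("side",*a),ray("top",*b)
    s=np.linalg.lstsq(np.c_[d,-e],p-o,rcond=None)[0]; A,B=o+d*s[0],p+e*s[1]
    return (A+B)/2,np.linalg.norm(A-B)
ROI={"side":(265,185,375,315),"top":(310,185,420,245)}
def red(n,im):
    x0,y0,x1,y1=ROI[n]; c=im[y0:y1,x0:x1].astype(int)
    m=((c[...,0]>120)&(c[...,1]<85)&(c[...,2]<85)).astype(np.uint8)
    k,l,st,ce=cv2.connectedComponentsWithStats(m); j=1+np.argmax(st[1:,4])
    return ce[j]+[x0,y0],st[j]
E
python3 - <<'E'
from h import *
P={}
out=[]
for n in("side","top"):
    im=cv2.imread(f"pics/{n}0.png")[:,:,::-1]; c,st=red(n,im); P[n]=c; print(n,c,st,onz(n,*c,.066))
    x0,y0,x1,y1=ROI[n]; k=4
    cr=cv2.resize(im[y0:y1,x0:x1],None,fx=k,fy=k,interpolation=cv2.INTER_CUBIC); out.append(cr)
print(tri(P["side"],P["top"]))
w=max(o.shape[1] for o in out)
cv2.imwrite("pics/c_top.png",cv2.resize(out[1],None,fx=1.75,fy=1.75)[:,:,::-1]); cv2.imwrite("pics/c_side.png",out[0][:,:,::-1])
E
```

```text
side [317.26035503 254.10059172] [ 43  64  21  12 169] [0.50489032 0.00661938 0.066     ]
top [390.13375796 213.36305732] [ 74  23  14  12 157] [0.50420269 0.00296157 0.066     ]
(array([0.50414531, 0.00343978, 0.06851661]), np.float64(0.0006770027980192001))
```

View pics/c_top.png

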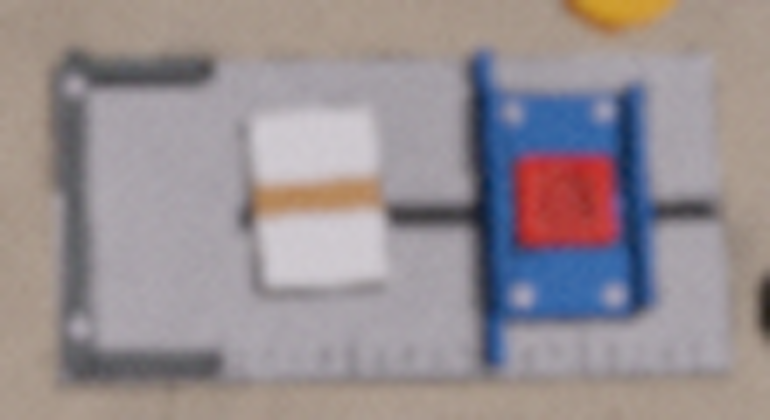

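View pics/c_side.png

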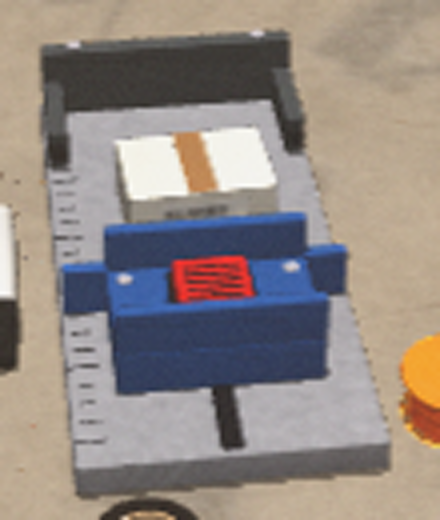

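```bash
python3 - <<'E'
from h import *
t=lambda u,v,z:onz("top",u/7+310-.43,v/7+185-.43,z).round(4)
pts=dict(g0=(244,215,.024),g1=(715,208,.024),rc0=(712,55,.024),rc1=(732,375,.024),b0=(64,383,.024),pl0=(484,60,.055),pl1=(496,360,.055),bt0=(565,157,.066),bt1=(565,248,.066),btl=(517,202,.066),btr=(614,202,.066),fi0=(88,90,.07),fi1=(85,350,.07))
p={k:t(*v) for k,v in pts.items()}
for k in p: print(k,p[k])
for a,b in(("g1","g0"),("rc1","b0"),("rc1","rc0"),("pl1","pl0")):
    d=p[b]-p[a]; print(a,b,np.degrees(np.arctan2(d[1],d[0])))
from plant import sensors; from scipy.spatial.transform import Rotation as R
q=sensors.read_state()["tool_rot"]; print(R.from_quat(q,scalar_first=True).as_matrix().round(3))
E
```

```text
g0 [0.5061 0.1528 0.024 ]
g1 [ 0.5067 -0.0795  0.024 ]
rc0 [ 0.584  -0.0828  0.024 ]
rc1 [ 0.4245 -0.0827  0.024 ]
b0 [0.4246 0.2425 0.024 ]
pl0 [0.5761 0.0362 0.055 ]
pl1 [0.4302 0.037  0.055 ]
bt0 [0.5258 0.0014 0.066 ]
bt1 [0.4819 0.0036 0.066 ]
btl [0.5043 0.0254 0.066 ]
btr [ 0.5037 -0.0209  0.066 ]
fi0 [0.5605 0.2293 0.07  ]
fi1 [0.4358 0.2324 0.07  ]
g1 g0 90.14798704804915
rc1 b0 89.98238137216877
rc1 rc0 -0.035922114110251334
pl1 pl0 -0.3141615096006502
[[ 0.931  0.365 -0.001]
 [ 0.365 -0.931  0.002]
 [ 0.    -0.002 -1.   ]]
```

The jig's x axis is world +y to within 0.3°, with its origin near (0.505, 0.082). The button is at (0.504, 0.003), so about 125 mm of travel remains. I'll approach with the fingers shut, turning 0.374 rad on the way.

```bash
python3 -m pendant '[[33,-22,0,0.05],[66,-45,0,0.1],[99,-67,0,0.15],[132,-90,0,0.2],[165,-112,0,0.25],[198,-135,0,0.3],[231,-157,0,0.35],[264,-180,0,0.374]]' 0 20
```

```text
time: 0.77
tcp_pos: [0.3905, -0.2695, 0.2311]
tool_rot: [-0.0, 1.0, -0.001, -0.0]
force: [0.9, -0.2, -0.5]
opening: 0.0001
gripper_force: 0.0
```

```bash
python3 -m pendant '[[15,-36,8,0],[29,-71,18,0],[44,-107,29,0],[59,-142,40,0],[73,-178,52,0],[88,-213,65,0],[101,-248,78,0],[113,-280,91,0]]'; python3 -m pendant '[[0,0,10,0],[0,0,25,0],[0,0,40,0],[0,0,40,0]]'
python3 - <<'E'
from h import *
out=[]
for n in("side","top"):
    im=vision.read_camera(n); x0,y0,x1,y1=ROI[n]
    out.append(cv2.resize(im[y0:y1,x0:x1],(440,520 if n=="side" else 240),interpolation=cv2.INTER_CUBIC))
out[1]=cv2.copyMakeBorder(out[1],0,280,0,0,cv2.BORDER_CONSTANT)
cv2.imwrite("pics/a.png",cv2.resize(np.hstack(out),(800,472))[:,:,::-1])
E
```

```text
time: 1.43
tcp_pos: [0.5033, 0.0109, 0.1395]
tool_rot: [-0.0, 1.0, 0.0, -0.0]
force: [0.9, -0.6, 0.2]
opening: 0.0002
gripper_force: 0.0
time: 1.77
tcp_pos: [0.5004, 0.0088, 0.0976]
tool_rot: [-0.0, 1.0, 0.0, -0.003]
force: [-0.5, 0.7, -0.2]
opening: 0.0001
gripper_force: 0.0
```

View pics/a.png

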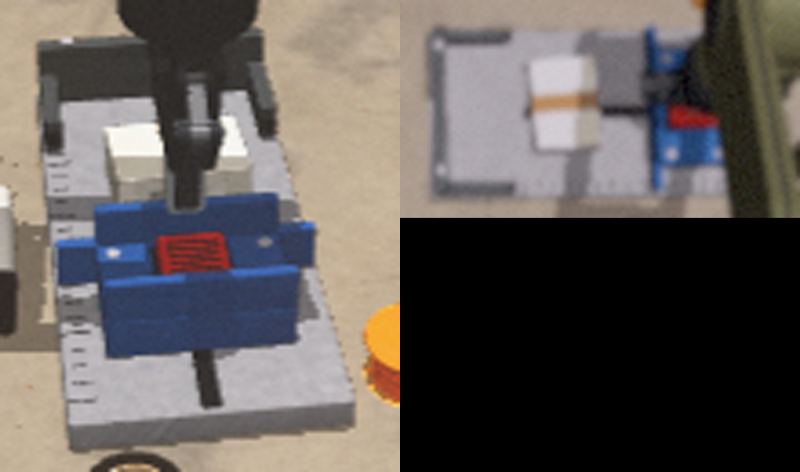

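The fingertip hangs between the ribs over the front part of the button: tip at about (187,210), button at (193,255) in the left crop. The position agrees with the state, so I'll go down to just above the button and then press gently.

```bash
python3 -m pendant '[[0,0,8,0],[0,0,18,0],[0,0,26,0],[0,0,29,0],[0,0,29,0]]'; python3 -m pendant '[[0,0,2,0],[0,0,3,0],[0,0,5,0],[0,0,5,0]]'
```

```text
time: 2.28
tcp_pos: [0.5025, 0.0084, 0.0708]
tool_rot: [-0.0, 1.0, -0.0, -0.001]
force: [-0.0, 0.3, -0.9]
opening: -0.0002
gripper_force: 0.0
time: 2.62
tcp_pos: [0.5031, 0.0086, 0.0663]
tool_rot: [0.0, 1.0, -0.0, 0.0]
force: [-0.0, 0.4, 0.5]
opening: -0.0
gripper_force: 0.0
```

```bash
python3 -m pendant '[[0,0,2,0],[0,0,3,0],[0,0,3,0]]'; python3 -m pendant '[[0,0,2,0],[0,0,4,0],[0,0,4,0],[0,0,4,0]]'
```

```text
time: 2.87
tcp_pos: [0.5032, 0.0087, 0.0634]
tool_rot: [0.0, 1.0, -0.0, 0.0]
force: [-0.9, -1.1, 3.3]
opening: -0.0001
gripper_force: 1.5
time: 3.2
tcp_pos: [0.5032, 0.0087, 0.0593]
tool_rot: [-0.0, 1.0, -0.0, 0.0]
force: [-1.2, -0.0, 3.3]
opening: -0.0002
gripper_force: 1.8
```

```bash
python3 -m pendant '[[0,0,1,0],[0,0,1,0],[0,0,1,0]]'; python3 -m pendant '[[0,0,0.5,0],[0,0,0.5,0],[0,0,0.5,0]]'
```

```text
time: 3.45
tcp_pos: [0.5032, 0.0086, 0.059]
tool_rot: [0.0, 1.0, -0.0, 0.0]
force: [-1.5, -0.4, 9.7]
opening: 0.0001
gripper_force: 4.5
time: 3.7
tcp_pos: [0.5033, 0.0086, 0.0589]
tool_rot: [0.0, 1.0, -0.0, 0.0]
force: [-2.2, -0.6, 14.0]
opening: -0.0001
gripper_force: 6.4
```

The button is fully down, at z = 0.059. Now I'll push along world +y (tool −y).

```bash
python3 -m pendant '[[0,-2,0,0],[0,-4,0,0],[0,-7,0,0],[0,-10,0,0],[0,-13,0,0],[0,-16,0,0],[0,-19,0,0],[0,-22,0,0]]'; python3 -m pendant '[[0,-3,0,0],[0,-6,0,0],[0,-9,0,0],[0,-12,0,0],[0,-15,0,0],[0,-18,0,0],[0,-21,0,0],[0,-24,0,0]]'; python3 - <<'E'
from h import *
im=vision.read_camera("side"); x0,y0,x1,y1=ROI["side"]
cv2.imwrite("pics/b.png",cv2.resize(im[y0:y1,x0:x1],(440,520),interpolation=cv2.INTER_CUBIC)[:,:,::-1])
E
```

```text
time: 4.37
tcp_pos: [0.5032, 0.0305, 0.0589]
tool_rot: [0.0, 1.0, 0.0, 0.0]
force: [-3.1, -0.7, 12.1]
opening: 0.0002
gripper_force: 6.5
time: 5.03
tcp_pos: [0.5031, 0.0545, 0.0589]
tool_rot: [0.0, 1.0, 0.0, 0.0]
force: [-2.5, -1.3, 13.1]
opening: -0.0003
gripper_force: 6.6
```

View pics/b.png

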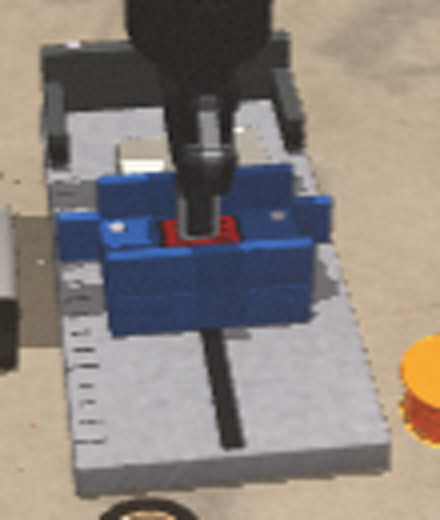

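The slide rides along freely with the button down, and the carton's back edge is near the plate at row 140 to 160. I'll continue.

```bash
python3 -m pendant '[[0,-3,0,0],[0,-6,0,0],[0,-9,0,0],[0,-12,0,0],[0,-15,0,0],[0,-18,0,0],[0,-21,0,0],[0,-24,0,0]]'; python3 -m pendant '[[0,-3,0,0],[0,-6,0,0],[0,-9,0,0],[0,-12,0,0],[0,-15,0,0],[0,-18,0,0],[0,-21,0,0],[0,-24,0,0]]';  python3 -m pendant '[[0,-3,0,0],[0,-6,0,0],[0,-9,0,0],[0,-12,0,0],[0,-15,0,0],[0,-18,0,0]]'
```

```text
time: 5.75
tcp_pos: [0.5029, 0.0784, 0.0589]
tool_rot: [0.0, 1.0, 0.0, 0.0]
force: [-2.8, -2.0, 13.8]
opening: -0.0003
gripper_force: 6.7
time: 6.42
tcp_pos: [0.5028, 0.1023, 0.0589]
tool_rot: [0.0, 1.0, 0.0, 0.0]
force: [-3.6, -2.1, 13.7]
opening: 0.0001
gripper_force: 6.8
time: 6.92
tcp_pos: [0.5027, 0.1203, 0.0589]
tool_rot: [0.0, 1.0, 0.0, -0.0]
force: [-3.1, -2.0, 13.6]
opening: 0.0001
gripper_force: 6.8
```

Moved 112 mm so far. I'll slow down for the end stops.

```bash
python3 -m pendant '[[0,-2,0,0],[0,-4,0,0],[0,-6,0,0],[0,-8,0,0],[0,-8,0,0]]'; python3 -m pendant '[[0,-1,0,0],[0,-2,0,0],[0,-3,0,0],[0,-4,0,0],[0,-4,0,0]]'; python3 - <<'E'
from h import *
im=vision.read_camera("side"); x0,y0,x1,y1=ROI["side"]
cv2.imwrite("pics/c.png",cv2.resize(im[y0:y1,x0:x1],(440,520),interpolation=cv2.INTER_CUBIC)[:,:,::-1])
E
```

```text
time: 7.33
tcp_pos: [0.5027, 0.1288, 0.0589]
tool_rot: [0.0, 1.0, 0.0, -0.0]
force: [-3.0, 0.2, 13.2]
opening: -0.0002
gripper_force: 6.8
time: 7.75
tcp_pos: [0.5027, 0.1326, 0.0589]
tool_rot: [0.0, 1.0, -0.0, -0.0]
force: [-4.0, -0.8, 13.6]
opening: -0.0001
gripper_force: 6.8
```

View pics/c.png

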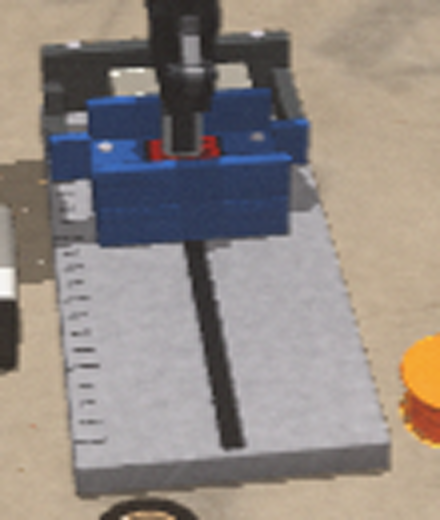

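The plate's wings (row ~140) are right at the stop arms' ends. I'll continue in small steps until the push force rises.

```bash
for k in 1; do python3 -m pendant '[[0,-1,0,0],[0,-2,0,0],[0,-3,0,0],[0,-3,0,0]]'|grep -E 'tcp|force:'; done; python3 -m pendant '[[0,-1,0,0],[0,-2,0,0],[0,-2,0,0]]'|grep -E 'tcp|force:'
```

```text
tcp_pos: [0.5027, 0.1354, 0.0589]
force: [-3.9, -1.3, 13.8]
gripper_force: 6.8
tcp_pos: [0.5026, 0.1358, 0.0589]
force: [-3.2, -7.7, 13.3]
gripper_force: 7.0
```

```bash
python3 -m pendant '[[0,-1,0,0],[0,-2,0,0],[0,-2,0,0]]'|grep -E 'tcp|force:'; python3 -m pendant '[[0,-1,0,0],[0,-2,0,0],[0,-2,0,0]]'|grep -E 'tcp|force:'
```

```text
tcp_pos: [0.503, 0.1373, 0.0589]
force: [-2.8, -8.9, 13.2]
gripper_force: 6.7
tcp_pos: [0.5033, 0.1395, 0.0588]
force: [-1.6, -8.4, 13.0]
gripper_force: 6.3
```

The force has levelled off at about 9 N, so the tip is slipping on the button with the slide stopped. I'll go on to the rib for a firm push.

```bash
python3 -m pendant '[[0,-1,0,0],[0,-2,0,0],[0,-3,0,0],[0,-3,0,0]]'|grep -E 'tcp|force:'; python3 -m pendant '[[0,-1,0,0],[0,-2,0,0],[0,-2,0,0]]'|grep -E 'tcp|force:'; python3 -m pendant '[[0,-1,0,0],[0,-2,0,0],[0,-2,0,0]]'|grep -E 'tcp|force:'
```

```text
tcp_pos: [0.5037, 0.1426, 0.0588]
force: [-0.9, -7.8, 12.3]
gripper_force: 5.8
tcp_pos: [0.5039, 0.1448, 0.0588]
force: [-1.1, -7.9, 12.5]
gripper_force: 5.5
tcp_pos: [0.5039, 0.1457, 0.0588]
force: [0.4, -12.7, 11.6]
gripper_force: 7.7
```

The tip is on the rib, with the slide against the stops. One slight extra push, then lift.

```bash
python3 -m pendant '[[0,-1,0,0],[0,-1,0,0],[0,0,0,0],[0,0,-3,0],[0,0,-6,0],[0,0,-10,0],[0,0,-14,0],[0,0,-18,0]]'; python3 -m pendant '[[0,2,-15,0],[0,3,-40,0],[0,3,-75,0],[0,3,-110,0],[0,-0,-145,0],[-20,40,-160,0],[-30,80,-160,0],[-30,120,-160,0]]'; python3 -m pendant '[[0,40,0,0],[0,80,0,0],[0,120,0,0],[0,160,0,0],[0,200,0,0],[0,200,0,0]]'; python3 - <<'E'
from h import *
o=[]
for n in("side","top"):
    im=vision.read_camera(n); x0,y0,x1,y1=ROI[n]; s=4 if n=="side" else 3
    o.append(cv2.resize(im[y0:y1,x0:x1],None,fx=s,fy=s,interpolation=cv2.INTER_CUBIC))
    print(n,red(n,im)[0],onz(n,*red(n,im)[0],.066))
o[1]=cv2.copyMakeBorder(o[1],0,520-o[1].shape[0],0,0,cv2.BORDER_CONSTANT)
cv2.imwrite("pics/d.png",np.hstack(o)[:,:,::-1])
E
```

```text
time: 10.38
tcp_pos: [0.5025, 0.1481, 0.0753]
tool_rot: [0.0, 1.0, -0.0, -0.001]
force: [0.4, 0.2, 0.2]
opening: -0.0
gripper_force: 0.0
time: 11.05
tcp_pos: [0.4718, 0.0319, 0.2375]
tool_rot: [-0.0, 1.0, 0.002, 0.001]
force: [-0.2, 0.4, -1.2]
opening: -0.0004
gripper_force: 0.0
time: 11.55
tcp_pos: [0.4739, -0.1754, 0.236]
tool_rot: [0.002, 1.0, -0.003, 0.001]
force: [1.2, 0.3, 0.9]
opening: -0.0
gripper_force: 0.0
side [371.16 289.18] [ 0.59461851 -0.11106708  0.066     ]
top [352.19871795 214.32051282] [0.50253285 0.12971811 0.066     ]
```

View pics/d.png

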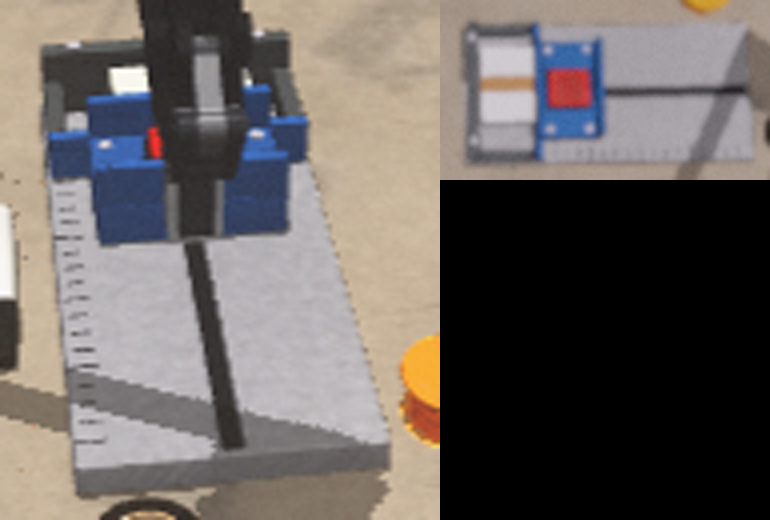

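The top view shows the carton square between plate and fence (tape strip at (508,85)). The plate is against the stop arms' ends and the button is up and clear of the fingers. Handing in.

```bash
python3 -m pendant '[[0,0,0,0],[0,0,0,0],[0,0,0,0]]'|grep force; python3 -c "
from plant import ctrl; print(ctrl.hand_in())"
```

```text
force: [0.8, -0.0, 0.1]
gripper_force: 0.0
the job is handed in; nothing more can be done
None
```

I pushed the slide to its end stops and let the button up to lock it. The last pictures show the carton square against the fence with the robot clear of everything, and I handed the job in at about 12 s, but the hand-in gave no verdict back.

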